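# Set the burner timer's thumbwheel to four

## Task

Two bench timers stand on the lab bench, each with a ridged thumbwheel marked with dots. Set the one with the wide thumbwheel to four: push its ridges over, away from the robot, one after another, until the face with four dots lies level on top. Leave the narrow thumbwheel of the other timer as it is.

Things in the scene. Friction and masses are not known exactly. Their poses are not given: they have to be found in the camera images.
- wide_timer: grey box fixed to the bench, 160 (x) x 96 (y) x 60 mm high, a WIDE white thumbwheel (44 mm) half sunk in its top. Origin: centre of underside; x points from its front to its back, away from the robot. Axle along y, 62 mm above the origin. The wheel: six-sided drum, flats 27 mm from the axle; on each corner a radial ridge 6 mm thick, over the whole width, tip 50 mm from the axle, corner 31 mm.
- wide_wheel (a joint): turn of the wide wheel, rad; grows as its top is pushed to the box's +x. Faces carry 1 to 6 black dots; the top face counts. 0: one-dot face level on top, ridges 30 degrees either side of vertical. One number per pi/3: 4 dots at 3.142. Starts between -0.1 and 1.1; stops at -0.35 and 5.6. No clicks: even friction (about 2.5 N at a ridge tip), stays where left.
- narrow_timer: a second box like the first, fixed too, but with a NARROW thumbwheel (18 mm wide); otherwise the same sizes, origin and axes. Not to be set. The two boxes change places from start to start.
- narrow_ridge (a point): a point on the narrow thumbwheel: the tip of one of its ridges, 50 mm from its axle, turning with that wheel, which may start at any number. It must stay where it is.
There are look-alikes about, which are no part of the job. What is shaped like the wide_timer but green or purple is not meant.

How it is judged:
By the outcome, as a careful person would: the job done as asked, in the order asked, and still so for the second after the job is handed in, with the robot touching nothing.
It also fails if it takes over 40 s, if anything falls off the work surface, if the arm or the gripper's body presses on something with over 40 N, if the wrist force passes 120 N, or if a joint passes its speed limit or range.

## Robot

A 6-joint arm with a two-finger parallel gripper is mounted at the origin on the work surface. World frame = base frame: x ahead of the robot, y to its left, z up, the work surface at z = 0. Lengths are in m, angles in rad, forces in N, time in s.
With the tool pointing down it reaches from about 0.35 to 1 m from the base axis. Payload 7.1 kg.
Tool frame: the origin (TCP) lies midway between the tips of the shut fingers; the grasp point (between the pads) lies 19 mm behind it; z points along the fingers, x is the direction in which the jaws open and shut, and the axes are right-handed (so a half turn about z gives the same grasp; the last joint's range is limited). The gripper opens to 85 mm and grips with 20 to 120 N. Pads are 22 mm wide; open, the fingers measure 114 mm over their backs; the gripper's body (76 mm by 85 mm) begins 54 mm behind the grasp point. The pads swing forward as they close: fully open they stand 13 mm farther back than shut.
Start: joints at [-1.313, 0.423, 1.63, -0, 1.089, -0.019], TCP at [0.171, -0.601, 0.231] pointing down, gripper open.
Joint ranges: [-3, 3], [-0.9, 2.11], [0.09, 2.58], [-1.31, 4.45], [0.11, 2.69], [-2.54, 2.54]. Speed limits (rad/s): [2.39, 2.39, 3.01, 3.14, 3.14, 3.14].

## Interface

Orientations are given as a unit quaternion [w, x, y, z].
In Python, from cell import ctrl, imaging, sign_off, look_for gives the robot as it stands.
- The arm moves only by the tool play_rows, never from a script. Its argument "commands" is a list of rows, each a list of 7 numbers: the shift along the tool's x, y, z as a fraction of full scale, then the turn, a rotation vector about the tool's x, y, z as a fraction of full scale, then the gripper's target within -1 to 1 (shut at 1, half-way at 0, fully open at -1). A call has 1 to 10 rows; each row shifts and turns the commanded pose from where the row before left it, along the tool's axes as they then stand; what a row does not reach is not made up. Full scale, the value 1, is 0.04 m for a shift and 360 degrees for a turn. A row lasts 1/10 s, in which the tool goes at most 50 mm and 8.59 degrees, less where a joint would pass 70% of its speed; a pose out of reach is approached as far as the arm can. A call with a number of a shift or a turn outside -1 to 1 is refused whole. A call with a gripper value outside its range is refused whole. The fingers move at their own pace and stop on an object; "newtons" is the grip in N (left out, the last holds). Time passes only in rows, so rows that do not move let the fingers close. It gives the time, the measured TCP pose, the force and the opening at its end, in the units of the state.
- ctrl.state(): the state, without advancing time (a new reading comes with each control period).
- imaging.grab_frame(name): name is "scene" or "top" or "wrist"; returns (picture, depth): 384x512x3 uint8, red, green, blue; 384x512 float32, m along the optical axis (not along the pixel's ray), 0 where there is no reading.
- imaging.camera_model(name): a dict with "fx", "fy", "cx", "cy" (pixels), "view" (4x4, takes a point from world to camera coordinates); the wrist camera has in their place "T_tool_cam" (4x4, takes a point from camera to tool coordinates, whose origin is the TCP and whose axes are the tool frame's). Camera axes: x right, y down, z forward; pixel columns grow to the right and rows downward; lengths in m; the calibration is good to about 2 mm. A picture is of the moment at which its call begins: read the wrist's pose just before it. camera_model takes no time and is no camera call.
- sign_off(): hands the job in, once; it reports no verdict.
Trained networks look in the newest picture that a camera, given by its name, has taken for a name from the list of things; names that differ only in an ending like _2 or _b are one class to them, and where a whole thing is asked for, a point or a joint stands for the part that bears it (a point fixed in the world has none). Each returns a list of dicts, best first, with "confidence" (0 to 1); they miss things now and then, are a little off and sometimes report something else, mostly with a low value. They report only what shows in the picture. A call takes as long as a camera call. They do not tell look-alikes from the thing itself.
- look_for(camera, name): "pixel" ([row, column] in pixels, amid what is visible of it).
The state is a dict: "t": time; "joint_positions": joint angles; "qd": joint speeds; "tau": joint torques, N m; "eef_pos": TCP position; "ee_rot": TCP orientation; "ft_force": force on the tool from outside, world axes, zero at the start; "wrist_torque": the same for the moment, N m; "width": finger opening in m.
Only numpy, scipy, OpenCV 4.12 (cv2) and the standard library are available. Lean on these libraries where they do the work, as an engineer would, in place of code of your own. Each camera call takes 0.05 s, during which the arm holds its last target. There are 200 camera calls.

## Working session

There is one attempt and no reset: what is moved stays moved. The work goes in short steps, Python scripts to look and compute and a tool call to move; the robot and the scene stay as the last step left them, time stands still between calls to the robot, and variables do not carry over. Pictures are saved under pics/ and viewed, about 8 in all and at most 12, crops included, and the job is handed in when it is done.

Besides the shell and the picture viewer there is one more tool, called after ">>>" by a JSON object that holds its "fn" and its "kwargs", one argument or row to a line. play_rows: Moves the arm, as the interface text tells. Its arguments: {"type":"object","properties":{"commands":{"type":"array","items":{"type":"array","items":{"type":"number"}}},"newtons":{"type":"number"}},"required":["commands"]}

```bash
mkdir -p pics; cat > h.py <<'E'
import numpy as np, cv2
from cell import ctrl, imaging, sign_off, look_for
from scipy.spatial.transform import Rotation as R
def save(n,p): cv2.imwrite('pics/'+n+'.png',cv2.cvtColor(p,cv2.COLOR_RGB2BGR))
def cloud(cam,d,st=None):
    m=imaging.camera_model(cam); v,u=np.mgrid[:d.shape[0],:d.shape[1]]
    P=np.stack([(u-m['cx'])/m['fx']*d,(v-m['cy'])/m['fy']*d,d],-1)
    if cam=='wrist':
        T=np.array(m['T_tool_cam']); q=st['ee_rot']; Rt=R.from_quat([q[1],q[2],q[3],q[0]]).as_matrix()
        P=P@T[:3,:3].T+T[:3,3]; return P@Rt.T+np.array(st['eef_pos'])
    V=np.linalg.inv(np.array(m['view'])); return P@V[:3,:3].T+V[:3,3]
E
python3 - <<'E'
from h import *
s=ctrl.state(); print(s)
out=[]
for c in ['scene','top']:
    p,d=imaging.grab_frame(c); np.savez(f'{c}.npz',p=p,d=d); W=cloud(c,d); out.append(p)
    for n in ['wide_timer','narrow_timer','wide_wheel','narrow_ridge']:
        for r in look_for(c,n)[:4]:
            i,j=map(int,r['pixel']); print(c,n,(i,j),round(r['confidence'],2),W[i,j].round(3))
    save(c+'1',cv2.resize(p,(800,600)))
E
```

```text
{'t': 0.0, 'joint_positions': array([-1.31297851e+00,  4.23830780e-01,  1.63072902e+00,  3.32161654e-05,
        1.08858930e+00, -1.89972351e-02]), 'qd': array([ 0.00025909, -0.00030585,  0.00148506,  0.00029647,  0.00029365,
       -0.00013587]), 'tau': array([ 2.74215845e-04, -5.57381344e+01, -2.81746602e+01, -6.78996093e-05,
        7.31893204e-03,  5.08996024e-06]), 'eef_pos': array([ 0.1706991 , -0.60065006,  0.23053664]), 'ee_rot': array([-4.92379812e-04,  7.97896527e-01, -6.02793934e-01, -6.02834992e-04]), 'ft_force': array([-0.373417 , -0.0803362,  0.5122274]), 'wrist_torque': array([-0.03571525,  0.01035493, -0.02065821]), 'width': 0.08562942853145983}
scene wide_timer (153, 227) 0.91 [ 0.42  -0.203  0.066]
scene wide_timer (264, 281) 0.83 [0.574 0.17  0.083]
scene wide_timer (168, 153) 0.73 [ 0.611 -0.307  0.065]
scene wide_timer (248, 376) 0.63 [0.372 0.293 0.07 ]
scene wide_wheel (160, 154) 0.95 [ 0.599 -0.311  0.086]
scene wide_wheel (140, 229) 0.76 [ 0.392 -0.223  0.086]
scene wide_wheel (246, 379) 0.63 [0.367 0.296 0.077]
scene wide_wheel (258, 282) 0.62 [0.563 0.162 0.087]
scene narrow_ridge (199, 186) 0.93 [ 0.618 -0.136  0.085]
top wide_timer (159, 364) 0.79 [ 0.575 -0.31   0.101]
top wide_timer (229, 335) 0.68 [ 0.385 -0.221  0.085]
top wide_timer (173, 197) 0.64 [0.55  0.154 0.096]
top wide_timer (249, 153) 0.57 [0.344 0.274 0.089]
top narrow_timer (156, 300) 0.8 [ 0.593 -0.136  0.084]
top wide_wheel (248, 151) 0.79 [0.347 0.279 0.091]
top wide_wheel (155, 367) 0.76 [ 0.59  -0.324  0.087]
top wide_wheel (225, 333) 0.63 [ 0.396 -0.216  0.088]
top wide_wheel (175, 197) 0.6 [0.546 0.155 0.089]
top narrow_ridge (148, 303) 0.82 [ 0.615 -0.145  0.089]
```

View pics/top1.png

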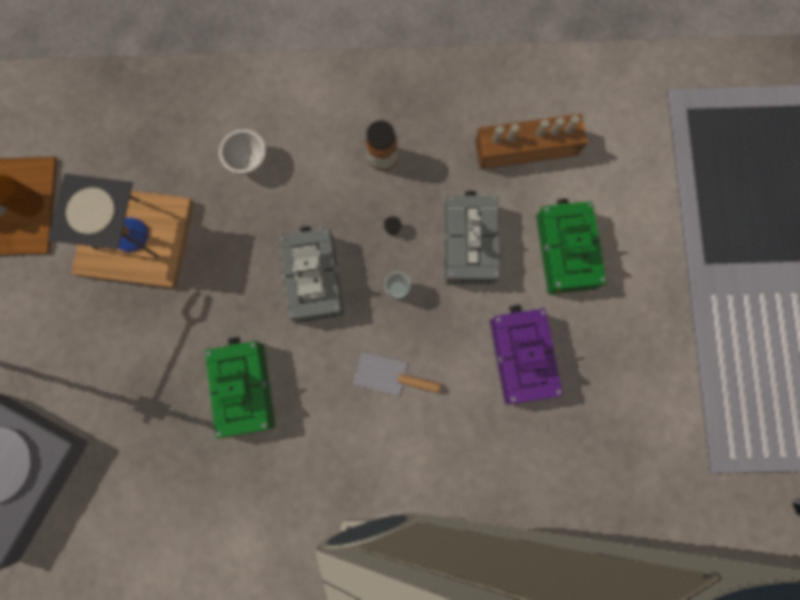

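View pics/scene1.png

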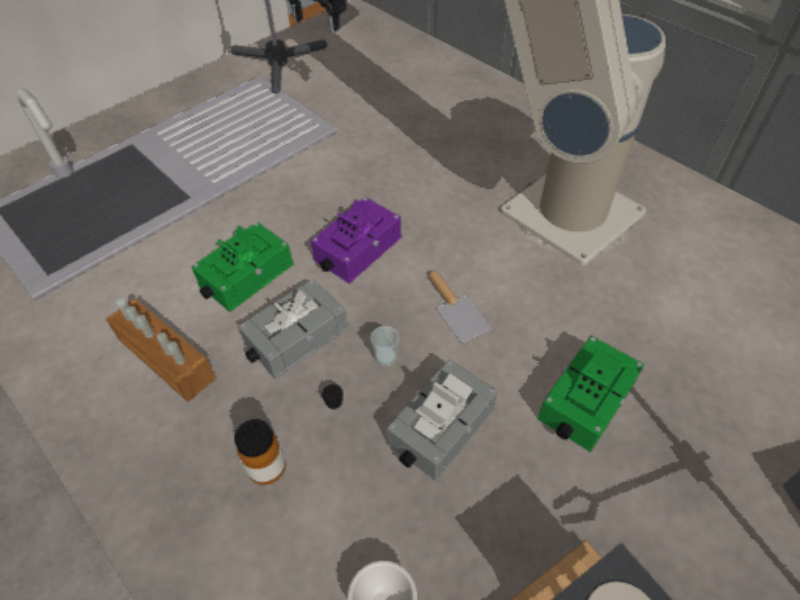

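Candidates (top, 512-px): greens (159,364) and (249,153), purple (229,335), grey narrow (156,300), and grey wide (173,197). The last fits: it is grey with a wide white wheel. I'll confirm it in a wrist close-up.

```bash
python3 - <<'E'
from h import *
for c in ['top','scene']:
    z=np.load(c+'.npz'); W=cloud(c,z['d']); p=z['p'].astype(int)
    for nm,ctr in [('wide',(.55,.16)),('narrow',(.6,-.14))]:
        m=(abs(W[...,0]-ctr[0])<.12)&(abs(W[...,1]-ctr[1])<.085)&(W[...,2]>.052)&(W[...,2]<.068)&(z['d']>0)
        (x,y),(w,h),a=cv2.minAreaRect((W[m][:,:2]*1000).astype(np.float32)); print(c,nm,m.sum(),x,y,w,h,a)
s=ctrl.state(); q=s['ee_rot']; M=R.from_quat([q[1],q[2],q[3],q[0]]).as_matrix()
t=imaging.camera_model('wrist')['T_tool_cam']; print(np.array(t).round(3))
for dv in [(.2,.1,.1),(.11,.66,0)]: print((M.T@np.array(dv)/.04).round(2))
E
```

```text
top wide 1190 553.2413940429688 158.85316467285156 160.9261932373047 101.93330383300781 7.96742582321167
top narrow 1560 614.5377197265625 -144.36756896972656 101.89291381835938 161.2449493408203 88.5963134765625
scene wide 1546 554.7027587890625 160.65757751464844 161.05445861816406 101.19514465332031 7.659772872924805
scene narrow 1456 615.7652587890625 -141.37200927734375 101.4859390258789 160.5916290283203 88.57899475097656
[[ 1.    -0.    -0.001  0.001]
 [ 0.001  0.966  0.26  -0.066]
 [ 0.    -0.26   0.966 -0.142]
 [ 0.     0.     0.     1.   ]]
[-1.04 -5.49 -2.5 ]
[-15.12  -7.15   0.  ]
```

>>> {"fn": "play_rows", "kwargs": {
  "commands": [
    [-0.15,-0.78,-0.36,0,0,0,1],
    [-0.15,-0.78,-0.36,0,0,0,1],
    [-0.15,-0.78,-0.36,0,0,0,1],
    [-0.15,-0.78,-0.36,0,0,0,1],
    [-0.15,-0.78,-0.36,0,0,0,1],
    [-0.15,-0.78,-0.36,0,0,0,1],
    [-0.15,-0.78,-0.36,0,0,0,1],
    [-0.91,-0.57,0,0,0,0,1],
    [-0.91,-0.57,0,0,0,0,1],
    [-0.91,-0.57,0,0,0,0,1]
  ]
}}

```text
t: 1.5
eef_pos: [0.4057, -0.3758, 0.3321]
ee_rot: [-0.0, 0.798, -0.603, 0.0]
ft_force: [0.7, 0.2, -0.4]
width: -0.0001
```

>>> {"fn": "play_rows", "kwargs": {
  "commands": [
    [-0.91,-0.57,0,0,0,0,1],
    [-0.91,-0.57,0,0,0,0,1],
    [-0.91,-0.57,0,0,0,0,1],
    [-0.91,-0.57,0,0,0,0,1],
    [-0.91,-0.57,0,0,0,0,1],
    [-0.91,-0.57,0,0,0,0,1],
    [-0.91,-0.57,0,0,0,0,1],
    [-0.91,-0.57,0,0,0,0,1],
    [-0.91,-0.57,0,0,0,0,1],
    [-0.91,-0.57,0,0,0,0,1]
  ]
}}

```text
t: 2.5
eef_pos: [0.5254, 0.0369, 0.3324]
ee_rot: [-0.0, 0.798, -0.603, 0.0]
ft_force: [0.9, -0.8, 0.5]
width: 0.0
```

>>> {"fn": "play_rows", "kwargs": {
  "commands": [
    [-0.91,-0.57,0,0,0,0,1],
    [-0.91,-0.57,0,0,0,0,1],
    [-0.91,-0.57,0,0,0,0,1],
    [0,0,0,0,0,0.0222,1],
    [0,0,0,0,0,0,1],
    [0,0,0,0,0,0,1],
    [0,0,0,0,0,0,1]
  ]
}}

```text
t: 3.2
eef_pos: [0.561, 0.158, 0.3322]
ee_rot: [0.0, 0.754, -0.656, 0.0]
ft_force: [-0.3, 0.5, 0.1]
width: -0.0006
```

```bash
cat > w.py <<'E'
import sys
from h import *
C=np.array([.554,.160]); YAW=np.radians(7.8)
def wheel(W,valid):
    """points in wheel frame: u along box x, v along box y, w above axle"""
    ex=np.array([np.cos(YAW),np.sin(YAW)]); ey=np.array([-ex[1],ex[0]])
    D=W[...,:2]-C; return D@ex,D@ey,W[...,2]-.062
def fit(u,v,w,valid):
    m=valid&(abs(v)<.018)&(np.hypot(u,w)<.055)&(w>.008)
    P=np.c_[u[m],w[m]]; r=np.hypot(*P.T); a=np.degrees(np.arctan2(P[:,0],P[:,1]))
    # signed distance to wheel outline at angle t, offset du
    def cost(t,du):
        x=P[:,0]-du; y=P[:,1]; best=np.full(len(x),9.)
        tr=np.radians(t)
        for k in range(6):
            b=tr+np.radians(30+60*k); rad=x*np.sin(b)+y*np.cos(b); tan=x*np.cos(b)-y*np.sin(b)
            qx=np.maximum(np.maximum(.02-rad,rad-.05),0); qy=np.abs(tan)-.003
            inside=(qx==0)&(qy<0); d=np.hypot(qx,np.maximum(qy,0)); d=np.where(inside,np.minimum(-qy,np.minimum(abs(rad-.05),.003)),d); best=np.minimum(best,d)
            f=tr+np.radians(60*k); rf=x*np.sin(f)+y*np.cos(f); tf=np.abs(x*np.cos(f)-y*np.sin(f))
            best=np.minimum(best,np.where(tf<.0157,abs(rf-.027),9))
        return np.minimum(best,.006).mean()
    return sorted((round(cost(t,du)*1000,2),t,round(du*1000)) for t in np.arange(-30,30,1) for du in np.arange(-.006,.0061,.002))[:4], m.sum()
if __name__=='__main__':
    n=sys.argv[1]; s=ctrl.state(); p,d=imaging.grab_frame('wrist'); W=cloud('wrist',d,s)
    print('t',s['t'],s['eef_pos'].round(4),s['ee_rot'].round(4),s['ft_force'].round(2),s['width'])
    np.savez(n+'.npz',p=p,d=d,W=W); u,v,w=wheel(W,d>0); print(fit(u,v,w,d>0))
    m=(d>0)&(abs(u)<.1)&(abs(v)<.07)&(abs(w+.002)<.008)
    (x,y),(a,b),an=cv2.minAreaRect((W[m][:,:2]*1000).astype(np.float32)); print('rect',x,y,a,b,an, 'top z',np.median(W[m][:,2]))
    save(n,p)
    if len(sys.argv)<3:
        for k in ['wide_wheel']: print([(r['pixel'],round(r['confidence'],2)) for r in look_for('wrist',k)])
E
python3 w.py w1
```

```text
t 3.2 [0.561  0.158  0.3322] [ 0.      0.7544 -0.6564  0.    ] [-0.3   0.45  0.09] -0.0006168192693500953
([(np.float64(0.53), np.int64(27), 0), (np.float64(0.66), np.int64(26), 0), (np.float64(0.68), np.int64(28), 0), (np.float64(0.79), np.int64(25), 2)], np.int64(1511))
rect 555.1488647460938 156.8465118408203 158.43338012695312 101.38899230957031 7.7446489334106445 top z 0.059878546068148464
[([166.8, 255.1], 0.91), ([257.4, 153.3], 0.89), ([295.3, 473.1], 0.88)]
```

View pics/w1.png

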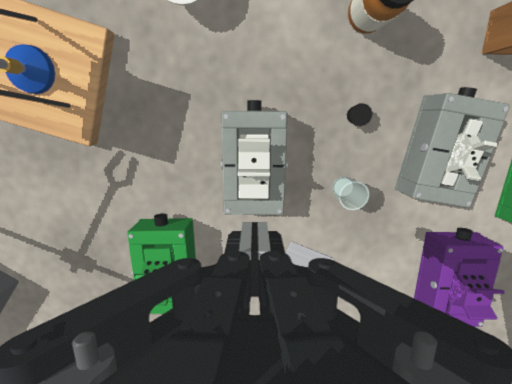

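The wrist view shows the grey wide timer at (255,162). The one-dot face is at (254,160), tilted to the far side, with the two-dot face nearer the robot. The depth fit gives a turn of 27°. I'll enlarge it to confirm while descending behind the top ridge.

```bash
python3 -c "
from h import *
p=np.load('w1.npz')['p'][95:225,180:330]; save('w1c',cv2.resize(p,None,fx=4,fy=4,interpolation=2))"
```

```text
(no output)
```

View pics/w1c.png

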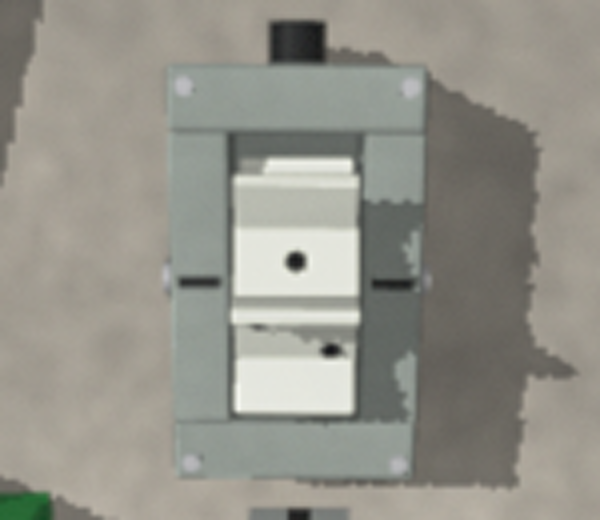

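>>> {"fn": "play_rows", "kwargs": {
  "commands": [
    [-0.05,0.86,0,0,0,0,1],
    [0,0,1,0,0,0,1],
    [0,0,1,0,0,0,1],
    [0,0,1,0,0,0,1],
    [0,0,1,0,0,0,1],
    [0,0,1,0,0,0,1],
    [0,0,0.5,0,0,0,1],
    [0,0,0.47,0,0,0,1],
    [0,0,0,0,0,0,1]
  ]
}}

```text
t: 4.2
eef_pos: [0.5252, 0.1551, 0.0912]
ee_rot: [0.002, 0.754, -0.657, -0.001]
ft_force: [-0.2, 0.2, 0.6]
width: 0.0001
```

The crop confirms it: grey box, wide wheel, one dot at (295,260), a ridge behind it, and the next face with dots nearer the robot. Now the first push.

>>> {"fn": "play_rows", "kwargs": {
  "commands": [
    [0,0,-0.05,0,0,0,1],
    [0,-0.22,0,0,0,0,1],
    [0,-0.22,0,0,0,0,1],
    [0,-0.22,0,0,0,0,1],
    [0,-0.22,0,0,0,0,1],
    [0,-0.22,0,0,0,0,1],
    [0,0,0,0,0,0,1],
    [0,0,0,0,0,0,1]
  ]
}}

```text
t: 5.0
eef_pos: [0.5716, 0.1624, 0.0956]
ee_rot: [-0.001, 0.754, -0.657, 0.001]
ft_force: [-0.3, -0.0, 0.9]
width: -0.0
```

```bash
python3 w.py w2 x
```

```text
t 5.0 [0.5716 0.1624 0.0956] [-9.000e-04  7.539e-01 -6.569e-01  6.000e-04] [-0.33 -0.03  0.91] -2.645166636514861e-05
([(np.float64(1.29), np.int64(13), 0), (np.float64(1.33), np.int64(14), 0), (np.float64(1.44), np.int64(11), 2), (np.float64(1.46), np.int64(12), 0)], np.int64(1872))
rect 563.7488403320312 158.3659210205078 141.9286346435547 102.10136413574219 7.803235054016113 top z 0.05975303368731009
```

View pics/w2.png

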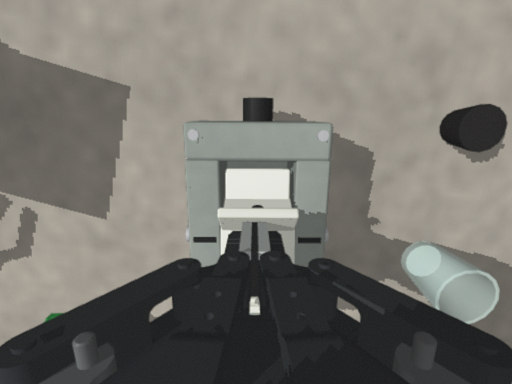

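Fingers now hold the ridge at about +43° (fit 13°, so theta ≈ 73°), with the one-dot face on the far side. As planned, next is the second ridge.

>>> {"fn": "play_rows", "kwargs": {
  "commands": [
    [0,0,-0.9,0,0,0,1],
    [0,0,0,0,0,0,1],
    [0,0.72,0,0,0,0,1],
    [0,0.72,0,0,0,0,1],
    [0,0,0,0,0,0,1],
    [0,0,0.47,0,0,0,1],
    [0,0,0.47,0,0,0,1],
    [0,0,0,0,0,0,1]
  ]
}}

```text
t: 5.85
eef_pos: [0.5126, 0.154, 0.092]
ee_rot: [0.001, 0.754, -0.657, -0.001]
ft_force: [-0.3, 0.5, -0.2]
width: -0.0001
```

>>> {"fn": "play_rows", "kwargs": {
  "commands": [
    [0,-0.24,0,0,0,0,1],
    [0,-0.24,0,0,0,0,1],
    [0,-0.24,0,0,0,0,1],
    [0,-0.24,0,0,0,0,1],
    [0,-0.24,0,0,0,0,1],
    [0,-0.22,0,0,0,0,1],
    [0,0,0,0,0,0,1],
    [0,0,0,0,0,0,1]
  ]
}}

```text
t: 6.65
eef_pos: [0.5709, 0.1622, 0.094]
ee_rot: [-0.001, 0.754, -0.657, 0.001]
ft_force: [-0.4, -0.1, -0.0]
width: -0.0001
```

>>> {"fn": "play_rows", "kwargs": {
  "commands": [
    [0,0,-0.9,0,0,0,1],
    [0,0,0,0,0,0,1],
    [0,0.72,0,0,0,0,1],
    [0,0.72,0,0,0,0,1],
    [0,0,0,0,0,0,1]
  ]
}}

```text
t: 7.15
eef_pos: [0.5089, 0.1534, 0.1293]
ee_rot: [0.001, 0.754, -0.657, -0.001]
ft_force: [0.3, -0.1, -0.1]
width: -0.0
```

```bash
python3 w.py w3 x
```

```text
t 7.15 [0.5089 0.1534 0.1293] [ 0.0012  0.7541 -0.6568 -0.0009] [ 0.33 -0.09 -0.11] -1.5806089664181665e-06
([(np.float64(0.46), np.int64(14), 0), (np.float64(0.6), np.int64(15), 0), (np.float64(0.63), np.int64(12), 2), (np.float64(0.66), np.int64(13), 0)], np.int64(6672))
rect 555.4881591796875 157.33624267578125 159.61293029785156 102.0712890625 7.675976753234863 top z 0.05978038645578575
```

View pics/w3.png

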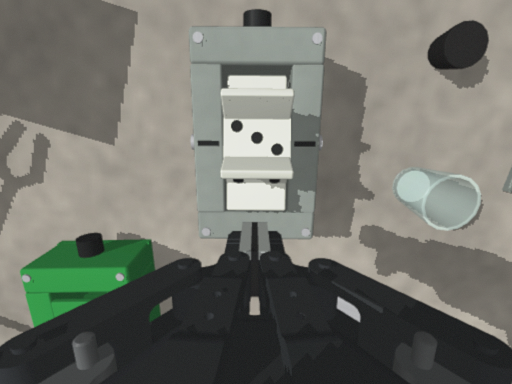

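The three-dot face, at (257,138), is on top, tilted 14° (theta ≈ 134°). The next ridge is at -16°; it needs a final 46° to +30°.

>>> {"fn": "play_rows", "kwargs": {
  "commands": [
    [0,0,0.46,0,0,0,1],
    [0,0,0.46,0,0,0,1],
    [0,0,0,0,0,0,1],
    [0,-0.2,0,0,0,0,1],
    [0,-0.2,0,0,0,0,1],
    [0,-0.2,0,0,0,0,1],
    [0,-0.2,0,0,0,0,1],
    [0,-0.2,0,0,0,0,1],
    [0,-0.1,0,0,0,0,1],
    [0,-0.08,0,0,0,0,1]
  ]
}}

```text
t: 8.2
eef_pos: [0.5592, 0.1605, 0.0926]
ee_rot: [0.0, 0.754, -0.657, -0.0]
ft_force: [-3.8, -1.1, -1.0]
width: 0.0001
```

>>> {"fn": "play_rows", "kwargs": {
  "commands": [
    [0,0,0,0,0,0,1],
    [0,0,0,0,0,0,1]
  ]
}}

```text
t: 8.4
eef_pos: [0.5598, 0.1607, 0.0931]
ee_rot: [-0.0, 0.754, -0.657, 0.0]
ft_force: [-1.3, 0.8, -0.0]
width: -0.0004
```

```bash
python3 w.py w4 x; python3 -c "
from w import *
z=np.load('w4.npz');u,v,w=wheel(z['W'],0); print(fit(u,v,w,(z['d']>0)&(u>.012)))"
```

```text
t 8.4 [0.5598 0.1607 0.0931] [-5.000e-04  7.540e-01 -6.569e-01  4.000e-04] [-1.33  0.83 -0.03] -0.0004053477380685404
([(np.float64(1.47), np.int64(1), 0), (np.float64(1.5), np.int64(0), 0), (np.float64(1.53), np.int64(2), 0), (np.float64(1.55), np.int64(-1), 0)], np.int64(3173))
rect 558.44580078125 157.63711547851562 152.53152465820312 102.0381851196289 7.277240753173828 top z 0.059973731116020015
([(np.float64(1.59), np.int64(1), 0), (np.float64(1.63), np.int64(0), 0), (np.float64(1.65), np.int64(2), 0), (np.float64(1.68), np.int64(-1), 0)], np.int64(2809))
```

Near 0°. I'll retract (ease back slightly, then lift and move back) and verify.

>>> {"fn": "play_rows", "kwargs": {
  "commands": [
    [0,0.06,0,0,0,0,1],
    [0,0,-0.5,0,0,0,1],
    [0,0,-0.8,0,0,0,1],
    [0,0.7,-0.5,0,0,0,1],
    [0,0.7,-0.5,0,0,0,1],
    [0,0,0,0,0,0,1],
    [0,0,0,0,0,0,1]
  ]
}}

```text
t: 9.15
eef_pos: [0.5022, 0.1528, 0.1859]
ee_rot: [-0.001, 0.754, -0.657, 0.001]
ft_force: [0.5, -0.0, 0.7]
width: -0.0
```

```bash
python3 w.py w5 x; python3 - <<'E'
from h import *
o=np.load('top.npz'); p,d=imaging.grab_frame('top'); a=o['p'][110:200,270:330]; b=p[110:200,270:330]
print('narrow box diff',np.abs(a.astype(int)-b).mean(), np.abs(a.astype(int)-b).max())
E
```

```text
t 9.15 [0.5022 0.1528 0.1859] [-0.0013  0.754  -0.6568  0.0009] [ 0.49 -0.01  0.67] -4.260121128060195e-05
([(np.float64(0.47), np.int64(1), 0), (np.float64(0.53), np.int64(-1), 2), (np.float64(0.53), np.int64(2), 0), (np.float64(0.62), np.int64(4), -2)], np.int64(2991))
rect 554.9873046875 157.21067810058594 160.0474395751953 101.93843078613281 6.1613593101501465 top z 0.059953518056156896
narrow box diff 2.201111111111111 7
```

View pics/w5.png

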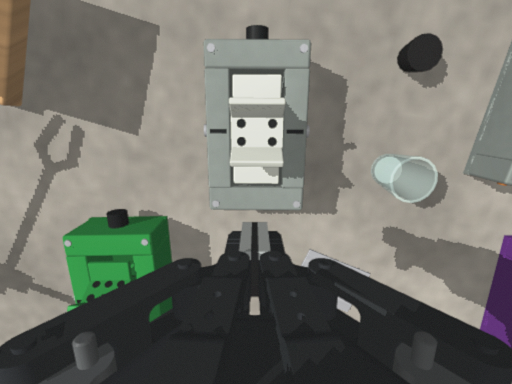

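The four-dot face lies on top at (257,133), level to about 1°. The robot is clear, and the narrow timer looks unchanged.

```bash
python3 -c "
from cell import sign_off; print(sign_off())"
```

```text
the job is handed in; nothing more can be done
None
```

The wide grey timer is set to four, and I handed the job in about 9.3 s into the 40 s limit. I pushed three ridges away from the robot in turn, taking the wheel from about 27° to 181°, where 180° is exactly four.

- **Wide wheel:** the last wrist picture shows four dots on top. The depth fit puts the face within about 1° of level, and up to 4° if the fit's axle position is off by 2 mm.
- **Clear of everything:** the gripper was raised clear of the wheel, and the wrist force read only noise.
- **Narrow timer:** the top picture of it matches the one from the start apart from image noise. I never went near it on the pushes.
- **Forces:** the highest wrist force in the readings after each move was about 4 N.

No final check failed. One fit, taken with the fingers still touching the wheel, was poorer, but gave the same angle as the clear view afterwards.

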